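# Load a sharpening stone into a spring-loaded sloping holder

### The job

Load the sharpening stone lying on the worktop into the sloping wooden holder: push the black spring block back up the slope with the end of the stone, lower the stone flat into the channel behind the lip and let go, so that the spring holds it against the lip. Then slide the steel keeper fully home, up the slope, over the lower end of the stone. Leave the salt shaker, the small bowl and the mug where they stand.

Things in the scene. Friction and masses are not known exactly. Their poses are not given: they have to be found in the camera images.
- stone_mid (a point): Centre of the loose grey sharpening stone, a plain bar 140 x 40 x 28 mm, about 0.3 kg, lying flat on the worktop (its top 28 mm up). x along its 140 mm length, y across its 40 mm width, z through its 28 mm thickness. Either end may go first and either broad face up.
- seat (a point): Centre of the stone when properly loaded: a point of the fixed wooden holder, 14 mm above its sloping channel floor. x points up the slope (30 degrees above level, roughly away from the robot), y across the channel (level), z square to the floor. The loaded stone lies along x, its broad face on the floor.
- lip (a point): Middle of the lip's face that stops the stone's lower end (seat-frame x -70 mm), at the lip's top edge. The lip is 10 mm high above the channel floor, 10 mm thick (x) and 44 mm wide (y). Axes as the seat's. From here to the spring block's face at rest is 126 mm: the 140 mm stone goes in only with the block pushed back 14 to 30 mm.
- channel (a point): Middle of the channel floor, right under the seat point. Axes as the seat's. The floor is 64 mm wide. Guide walls, inner faces at y +-23 mm, 13 mm high with tops flaring out to 20 mm high, stand at x -70 to -42 and x +32 to +104 mm; none between, so fingers can straddle the stone there. End wall from x +104 mm, 40 mm high. The stone can be carried over the lip, parallel to the floor.
- follower (a joint): Travel of the black spring block up the slope, m: 0 at rest, 0.014 with the stone loaded, 0.030 at its stop. Pushing it takes 3 N at rest and 7.5 N at the stop; it springs back down the slope.
- follower_face (a point): Middle of the spring block's face that meets the stone, 20 mm above the channel floor; the block is 42 mm wide and reaches from 1 to 38 mm above the floor. Axes as the seat's.
- keeper (a joint): How far the keeper has been slid up the slope, m: 0 fully open (parked below the lip), 0.075 fully home over the stone's lower end. It stays where it is left (friction about 2.5 N).
- keeper_grip (a point): Centre of the keeper's black upright grip: 14 mm wide (y), 28 long (x), 28 high (z), axes as the seat's. It stands on the keeper's steel bridge, 78 mm wide, 28 long, whose top is 13 mm below this point and whose underside passes 4 mm above the loaded stone. The point is 50 mm above the channel floor, at seat-frame x -127 mm when open, -52 mm when home.
- salt_shaker: Glass salt shaker, 44 mm across, 90 mm tall; origin at the centre of its foot. Bystander.
- pinch_bowl: Small white bowl, 85 mm across, 38 mm tall; origin under its centre. Bystander.
- mug_1: Cream mug, 84 mm across (120 with handle), 92 mm tall; origin under its centre. Bystander.

How it is judged:
On the way:
1. the stone lies flat in the channel between lip and pressed-back spring block, with the keeper still open (x of stone_mid in the frame of seat between -0.005 and 0.005 m and y of stone_mid in the frame of seat between -0.006 and 0.006 m and z of stone_mid in the frame of seat between -0.004 and 0.004 m and angle between the z axis of stone_mid and the z axis of seat, either way round below 0.06 rad and angle between the x axis of stone_mid and the x axis of seat, either way round below 0.08 rad and value of joint follower above 0.008 m and value of joint keeper below 0.035 m), for 0.2 s.
At the end, for the whole second after the job is handed in: The stone lies flat in the channel: its centre within 5 mm along, 6 mm across and 4 mm in height of the seat point, level with the floor within 0.06 rad and along the channel within 0.08 rad, the spring block held back at least 8 mm, and the keeper within 6 mm of fully home (x of stone_mid in the frame of seat between -0.005 and 0.005 m and y of stone_mid in the frame of seat between -0.006 and 0.006 m and z of stone_mid in the frame of seat between -0.004 and 0.004 m and angle between the z axis of stone_mid and the z axis of seat, either way round below 0.06 rad and angle between the x axis of stone_mid and the x axis of seat, either way round below 0.08 rad and value of joint follower above 0.008 m and value of joint keeper above 0.069 m); the robot touches nothing.
It fails at once if a bystander (salt shaker, bowl, mug) is moved more than 20 mm (distance of any of salt_shaker, pinch_bowl, mug_1 from where it was at the start of the episode above 0.02 m).
It also fails if it takes over 46 s, if anything falls off the work surface, if the arm or the gripper's body presses on something with over 40 N, if the wrist force passes 120 N, or if a joint passes its speed limit or range.

### The arm

A 6-joint arm with a two-finger parallel gripper is mounted at the origin on a cart in front of the work surface, level with it; the furniture and walls round the work are solid. World frame = base frame: x ahead of the robot, y to its left, z up, the work surface at z = 0. Lengths are in m, angles in rad, forces in N, time in s.
With the tool pointing down it reaches from about 0.425 to 0.95 m from the base axis. Payload 3.5 kg.
Tool frame: the origin (TCP) lies between the finger pads; the fingertips stand 25 mm ahead of it and the grasp point (between the pads) lies 6 mm ahead of it (ctrl.finger_overhang is the distance from the TCP to the fingertips, in m); x points along the fingers, y is the direction in which the jaws open and shut, and the axes are right-handed (so a half turn about x gives the same grasp; the last joint's range is limited). The gripper opens to 85 mm and grips with 20 to 120 N. Pads are 22 mm wide; open, the fingers measure 114 mm over their backs; the gripper's body (76 mm by 85 mm) begins 54 mm behind the grasp point. The pads swing forward as they close: fully open they stand 13 mm farther back than shut.
Start: joints at [1.189, 0.286, 1.577, -0, 1.279, -0.15], TCP at [0.155, 0.657, 0.224] pointing down, gripper open.
Joint ranges: [-2.77, 2.77], [-0.9, 2.22], [0.21, 2.48], [-1.53, 4.67], [0.24, 2.81], [-2.84, 2.84]. Speed limits (rad/s): [2.79, 2.79, 3.14, 3.14, 3.14, 3.14].

### API

Orientations are given as a unit quaternion [x, y, z, w].
In Python, from plant import ctrl gives the robot as it stands.
- The arm moves only by the tool play_rows, never from a script. Its argument "targets" is a list of rows, each an object with "delta_pos": the shift along the world's x, y, z normalised to -1 to 1, where 1 is 1000 mm, a list of three; "delta_rot": the turn, a rotation vector about the world's x, y, z normalised to -1 to 1, where 1 is pi rad, a list of three; "claw": the finger opening in mm, from 0 to 85.4. In form: [{"delta_pos": [tx, ty, tz], "delta_rot": [wx, wy, wz], "claw": claw}, ...]. A call has 1 to 20 rows; each row is the pose to reach, as a shift and turn from the pose measured when the call began, turning the shorter way round; what a row does not reach only later rows make up. A row lasts 1/12 s, in which the tool goes at most 41.7 mm and 7.16 degrees, less where a joint would pass 70% of its speed; a pose out of reach is approached as far as the arm can. A call with a number of a shift or a turn outside -1 to 1 is refused whole. A call with a gripper value outside its range is refused whole. The fingers move at their own pace and stop on an object; "newtons" is the grip in N (left out, the last holds). Time passes only in rows, so rows that repeat a pose let the fingers close. It gives the time, the measured TCP pose, the force and the opening at its end, in the units of the state.
- ctrl.get_state(): the state, without advancing time (a new reading comes with each control period).
- ctrl.read_camera(name): name is "scene" or "top" or "wrist"; returns the picture (480x640x3 uint8, blue, green, red); there is no depth.
- ctrl.calibration(name): a dict with "fx", "fy", "cx", "cy" (pixels), "camera_from_world" (4x4, takes a point from world to camera coordinates). Camera axes: x right, y down, z forward; pixel columns grow to the right and rows downward; lengths in m; the calibration is good to about 2 mm. A picture is of the moment at which its call begins: read the wrist's pose just before it. calibration takes no time and is no camera call; for the wrist camera it gives the pose at the moment of the call.
- ctrl.sign_off(): hands the job in, once; it reports no verdict.
The state is a dict: "time": time; "qpos": joint angles; "dq": joint speeds; "joint_efforts": joint torques, N m; "eef_pos": TCP position; "tcp_rot": TCP orientation; "contact_force": force on the tool from outside, world axes, zero at the start; "wrist_torque": the same for the moment, N m; "opening": opening from 0.0 (shut) to 1.0 (fully open).
Only numpy, scipy, OpenCV 4.12 (cv2) and the standard library are available. Lean on these libraries where they do the work, as an engineer would, in place of code of your own. Each camera call takes 0.05 s, during which the arm holds its last target. There are 200 camera calls.

## Working session

There is one attempt and no reset: what is moved stays moved. The work goes in short steps, Python scripts to look and compute and a tool call to move; the robot and the scene stay as the last step left them, time stands still between calls to the robot, and variables do not carry over. Pictures are saved under pics/ and viewed, about 8 in all and at most 12, crops included, and the job is handed in when it is done.

Besides the shell and the picture viewer there is one more tool, called after "Request:" as a command line: name --argument value ..., lists and objects as JSON in quotes. play_rows: Moves the arm, as the interface text tells. Its arguments: {"type":"object","properties":{"targets":{"type":"array"},"newtons":{"type":"number"}},"required":["targets"]}

```bash
mkdir -p pics; python3 - <<'E'
from plant import ctrl
import cv2
s=ctrl.get_state();print(s)
for n in("scene","top"):
    cv2.imwrite(f"pics/{n}0.png",ctrl.read_camera(n)); c=ctrl.calibration(n);print(n,c)
E
```

```text
{'time': 0.0, 'qpos': array([ 1.18901348e+00,  2.87171744e-01,  1.57821271e+00, -4.89392432e-06,
        1.27860516e+00, -1.50001235e-01]), 'dq': array([-0.00118812,  0.00116016, -0.00048604, -0.00051956, -0.00062561,
        0.00022161]), 'joint_efforts': array([-1.28696178e-03, -4.05986059e+01, -2.92620885e+01, -1.66715167e-04,
        5.91122414e-03,  5.22913552e-07]), 'eef_pos': array([0.15476793, 0.65630642, 0.22222382]), 'tcp_rot': array([ 0.0809452 ,  0.70258427, -0.08258142,  0.7021421 ]), 'contact_force': array([ 0.47487053, -0.00764528, -1.00036507]), 'wrist_torque': array([-0.00856817, -0.03526473, -0.03459757]), 'opening': 1.0016087257958262}
scene {'fx': 477.88156919858295, 'fy': 477.88156919858295, 'cx': 318.3894420273011, 'cy': 230.36450563268804, 'camera_from_world': array([[ 0.70867053, -0.70548448,  0.00881575, -0.20191624],
       [-0.52058509, -0.53128814, -0.66837421,  0.53343476],
       [ 0.47621134,  0.46906776, -0.74377295,  0.54194186],
       [ 0.        ,  0.        ,  0.        ,  1.        ]])}
top {'fx': 475.33942336358655, 'fy': 475.33942336358655, 'cx': 315.4208151696758, 'cy': 235.85084727868653, 'camera_from_world': array([[-0.00963804, -0.99988058,  0.01208061,  0.30050889],
       [-0.9956168 ,  0.00847159, -0.0931419 ,  0.56384766],
       [ 0.09302843, -0.01292536, -0.99557955,  1.0076397 ],
       [ 0.        ,  0.        ,  0.        ,  1.        ]])}
```

View pics/top0.png

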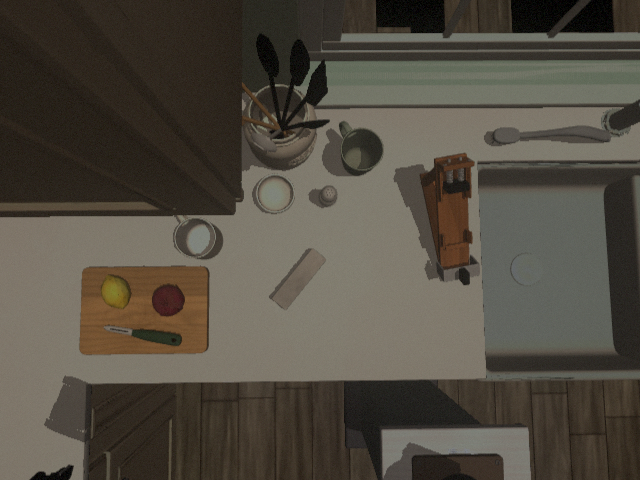

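View pics/scene0.png

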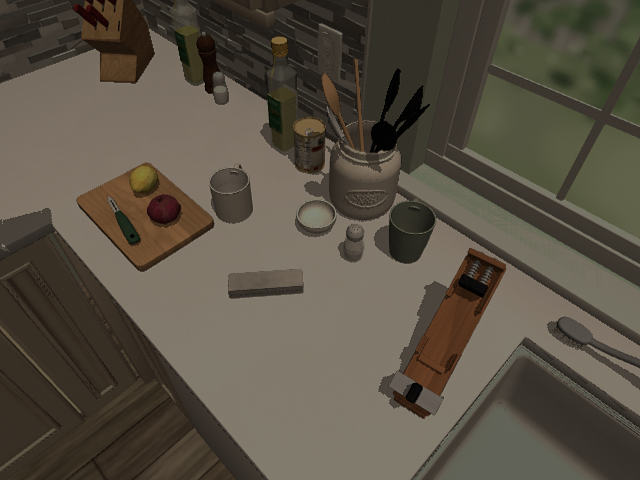

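The top view shows the stone at about (298,278), the holder from (458,272) at its keeper end up to (454,160), and the shaker, bowl and mug at (328,196), (274,194) and (361,150). Next I'll measure the stone and look closely at the holder.

```bash
cat > h.py <<'E'
import numpy as np, cv2
from scipy.spatial.transform import Rotation as R
from plant import ctrl
def ray(c,u,v):
    M=np.array(c["camera_from_world"]);o=-M[:3,:3].T@M[:3,3]
    return o,M[:3,:3].T@np.array([(u-c["cx"])/c["fx"],(v-c["cy"])/c["fy"],1.])
def onplane(c,u,v,z):
    o,d=ray(c,u,v);return o+d*(z-o[2])/d[2]
def tri(obs):
    A=np.zeros((3,3));b=np.zeros(3);L=[]
    for c,u,v in obs:
        o,d=ray(c,u,v);d=d/np.linalg.norm(d);P=np.eye(3)-np.outer(d,d);A+=P;b+=P@o;L.append((o,P))
    p=np.linalg.solve(A,b);return p,[float(np.linalg.norm(P@(p-o))) for o,P in L]
def proj(c,p):
    q=np.array(c["camera_from_world"])@np.append(p,1);return c["cx"]+c["fx"]*q[0]/q[2],c["cy"]+c["fy"]*q[1]/q[2]
E
python3 - <<'E'
from h import *
t=cv2.imread("pics/top0.png");s=cv2.imread("pics/scene0.png")
g=t[235:320,255:345];hsv=cv2.cvtColor(g,cv2.COLOR_BGR2HSV)
print(t[278,298],t[300,330],t[250,300])
gray=cv2.cvtColor(g,cv2.COLOR_BGR2GRAY)
_,m=cv2.threshold(gray,0,255,cv2.THRESH_BINARY_INV+cv2.THRESH_OTSU)
cs,_=cv2.findContours(m,0,2);k=max(cs,key=cv2.contourArea)
r=cv2.minAreaRect(k);print(r)
c=ctrl.calibration("top")
bx=cv2.boxPoints(r)+[255,235]
P=np.array([onplane(c,u,v,.028) for u,v in bx]);print(P,P.mean(0))
print(np.linalg.norm(np.diff(P,axis=0),axis=1))
a=cv2.resize(t[145:295,405:495],None,fx=4,fy=4,interpolation=2)
b=cv2.resize(s[240:420,385:515],None,fx=3.33,fy=3.33,interpolation=2)[:600]
v=np.zeros((600,800,3),np.uint8);v[:a.shape[0],:a.shape[1]]=a;v[:b.shape[0],362:362+b.shape[1]]=b[:,:438]
cv2.imwrite("pics/crop.png",cv2.convertScaleAbs(v,alpha=1.8))
E
```

```text
[ 82  94 106] [109 123 127] [111 125 129]
((42.032833099365234, 42.742835998535156), (22.567901611328125, 67.07391357421875), 39.0355110168457)
[[0.43661028 0.3997898  0.028     ]
 [0.54738602 0.30863525 0.028     ]
 [0.51634855 0.27112512 0.028     ]
 [0.40617548 0.36248731 0.028     ]] [0.47663008 0.33550937 0.028     ]
[0.14345877 0.04868608 0.14312636]
```

View pics/crop.png

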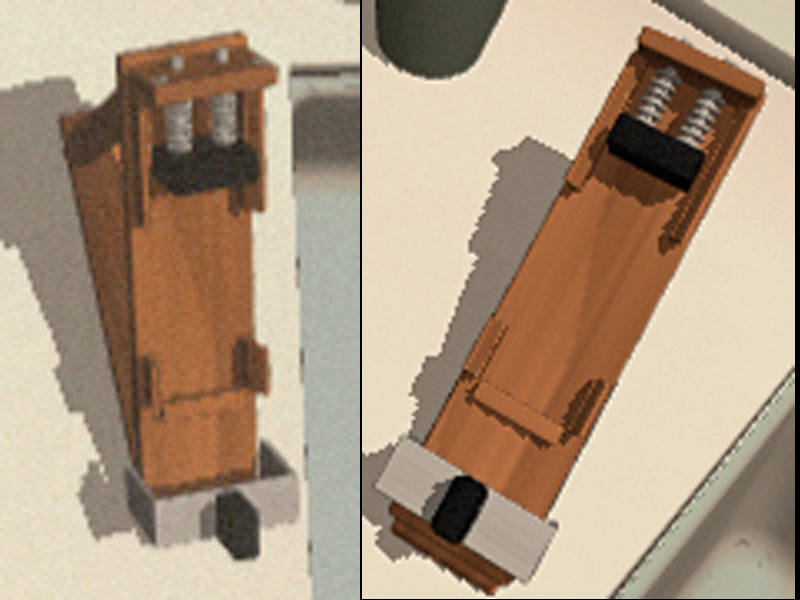

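The crops show the black follower, the two springs, the lip between the lower guide walls and the steel keeper with its black grip. I'll triangulate the two black blobs for a rough holder frame, then go and look from near with the wrist camera.

```bash
python3 - <<'E'
from h import *
ct,cs=ctrl.calibration("top"),ctrl.calibration("scene")
def blobs(f,x0,x1,y0,y1):
    g=cv2.imread(f)[y0:y1,x0:x1];m=(g.max(2)<32).astype(np.uint8)
    n,l,st,ce=cv2.connectedComponentsWithStats(m)
    o=[(int(st[i,4]),(ce[i]+[x0,y0]).round(1).tolist(),st[i,:4].tolist()) for i in range(1,n) if st[i,4]>25];print(f,o);return o
T=blobs("pics/top0.png",435,475,150,290);S=blobs("pics/scene0.png",395,500,262,412)
T=sorted(T,key=lambda b:-b[0])[:2];S=sorted(S,key=lambda b:-b[0])[:2]
T.sort(key=lambda b:b[1][1]);S.sort(key=lambda b:b[1][1])
P=[tri([(ct,*a[1]),(cs,*b[1])]) for a,b in zip(T,S)]
for p in P:print(p)
d=P[0][0]-P[1][0];print(d,np.linalg.norm(d),np.degrees(np.arctan2(d[1],d[0])),np.degrees(np.arctan2(d[2],np.hypot(*d[:2]))))
s=ctrl.get_state();Rt=R.from_quat(s["tcp_rot"]).as_matrix();print(Rt.round(3))
c=ctrl.calibration("wrist");M=c["camera_from_world"];print(c["fx"]);o=-M[:3,:3].T@M[:3,3]
print("cam in tool",Rt.T@(o-s["eef_pos"]),"axes",(Rt.T@M[:3,:3].T).round(3))
E
```

```text
pics/top0.png [(190, [455.3, 186.1], [8, 30, 26, 13])]
pics/scene0.png [(72, [490.5, 265.9], [85, 0, 20, 11]), (381, [472.5, 285.3], [63, 12, 30, 24]), (213, [413.6, 392.4], [11, 121, 17, 20])]
(array([0.65061024, 0.02340044, 0.14258273]), [0.00012065479384142273, 0.00012065479384147879])Traceback (most recent call last):
  File "<stdin>", line 12, in <module>
IndexError: list index out of range
```

```bash
python3 - <<'E'
from h import *
ct,cs=ctrl.calibration("top"),ctrl.calibration("scene")
a,e=tri([(ct,455.3,186.1),(cs,472.5,285.3)]);b,e2=tri([(ct,464.5,276.3),(cs,413.6,392.4)])
print(a,e,b,e2);d=a-b;print(d,np.linalg.norm(d),np.degrees(np.arctan2(d[1],d[0])),np.degrees(np.arctan2(d[2],np.hypot(*d[:2]))))
# model: follower mid x≈63,z≈22; grip (-127,50) from floor
psi=np.arctan2(d[1],d[0]);th=np.pi/6
X=np.array([np.cos(th)*np.cos(psi),np.cos(th)*np.sin(psi),.5]);Y=np.array([-np.sin(psi),np.cos(psi),0]);Z=np.cross(X,Y)
print("seat est from grip",b+.127*X-.036*Z,"from follower",a-.063*X-.01*Z,"psi",np.degrees(psi))
s=ctrl.get_state();Rt=R.from_quat(s["tcp_rot"]).as_matrix();print(Rt.round(3))
c=ctrl.calibration("wrist");M=c["camera_from_world"];print(c["fx"]);o=-M[:3,:3].T@M[:3,3]
print("cam in tool",Rt.T@(o-s["eef_pos"]),"axes",(Rt.T@M[:3,:3].T).round(3))
E
```

```text
[0.65061024 0.02340044 0.14258273] [0.00012065479384142273, 0.00012065479384147879] [ 0.47517197 -0.00876068  0.07621083] [0.000728478223702403, 0.000728478223702332]
[0.17543827 0.03216111 0.0663719 ] 0.19031067621420822 10.388045221054142 20.411216074175233
seat est from grip [0.60105941 0.01431684 0.10853392] from follower [0.60186297 0.01446415 0.10242248] psi 10.388045221054142
[[-0.001  0.23   0.973]
 [-0.002  0.973 -0.23 ]
 [-1.    -0.002 -0.   ]]
351.46234262708896
cam in tool [-0.15032     0.00063409 -0.08300496] axes [[ 0.    -0.326  0.945]
 [ 1.    -0.001 -0.   ]
 [ 0.001  0.945  0.326]]
```

```bash
cat >> h.py <<'E'
th=np.pi/6
def frame(psi):
    X=np.array([np.cos(th)*np.cos(psi),np.cos(th)*np.sin(psi),.5]);Y=np.array([-np.sin(psi),np.cos(psi),0]);return X,Y,np.cross(X,Y)
def delta(p,Rm):
    "normalised shift and turn from the present pose to p,Rm"
    s=ctrl.get_state();w=(R.from_matrix(Rm)*R.from_quat(s["tcp_rot"]).inv()).as_rotvec()
    print("dpos",np.round(np.asarray(p)-s["eef_pos"],4).tolist(),"drot",np.round(w/np.pi,4).tolist())
E
python3 - <<'E'
from h import *
X,Y,Z=frame(np.radians(10.4))
delta(np.array([.602,.0145,.105])+.12*Z-.04*X,np.c_[-Z,Y,X])
E
```

```text
dpos [0.3541, -0.659, -0.0334] drot [-0.0035, -0.1679, 0.1287]
```

Request:
play_rows --targets '[{"delta_pos": [0.12, -0.2, 0.03], "delta_rot": [0, 0, 0.0], "claw": 85}, {"delta_pos": [0.12, -0.2, 0.03], "delta_rot": [0, 0, 0.0], "claw": 85}, {"delta_pos": [0.12, -0.2, 0.03], "delta_rot": [0, 0, 0.0], "claw": 85}, {"delta_pos": [0.354, -0.659, -0.033], "delta_rot": [-0.0035, -0.168, 0.129], "claw": 85}, {"delta_pos": [0.354, -0.659, -0.033], "delta_rot": [-0.0035, -0.168, 0.129], "claw": 85}, {"delta_pos": [0.354, -0.659, -0.033], "delta_rot": [-0.0035, -0.168, 0.129], "claw": 85}, {"delta_pos": [0.354, -0.659, -0.033], "delta_rot": [-0.0035, -0.168, 0.129], "claw": 85}, {"delta_pos": [0.354, -0.659, -0.033], "delta_rot": [-0.0035, -0.168, 0.129], "claw": 85}, {"delta_pos": [0.354, -0.659, -0.033], "delta_rot": [-0.0035, -0.168, 0.129], "claw": 85}, {"delta_pos": [0.354, -0.659, -0.033], "delta_rot": [-0.0035, -0.168, 0.129], "claw": 85}, {"delta_pos": [0.354, -0.659, -0.033], "delta_rot": [-0.0035, -0.168, 0.129], "claw": 85}, {"delta_pos": [0.354, -0.659, -0.033], "delta_rot": [-0.0035, -0.168, 0.129], "claw": 85}, {"delta_pos": [0.354, -0.659, -0.033], "delta_rot": [-0.0035, -0.168, 0.129], "claw": 85}, {"delta_pos": [0.354, -0.659, -0.033], "delta_rot": [-0.0035, -0.168, 0.129], "claw": 85}, {"delta_pos": [0.354, -0.659, -0.033], "delta_rot": [-0.0035, -0.168, 0.129], "claw": 85}, {"delta_pos": [0.354, -0.659, -0.033], "delta_rot": [-0.0035, -0.168, 0.129], "claw": 85}, {"delta_pos": [0.354, -0.659, -0.033], "delta_rot": [-0.0035, -0.168, 0.129], "claw": 85}, {"delta_pos": [0.354, -0.659, -0.033], "delta_rot": [-0.0035, -0.168, 0.129], "claw": 85}, {"delta_pos": [0.354, -0.659, -0.033], "delta_rot": [-0.0035, -0.168, 0.129], "claw": 85}, {"delta_pos": [0.354, -0.659, -0.033], "delta_rot": [-0.0035, -0.168, 0.129], "claw": 85}]'

```text
time: 1.77
eef_pos: [0.509, -0.0051, 0.1885]
tcp_rot: [-0.044, 0.499, 0.077, 0.862]
contact_force: [0.6, 1.2, -0.5]
opening: 0.996
```

```bash
python3 - <<'E'
from h import *
import json
s=ctrl.get_state();c=ctrl.calibration("wrist");i=ctrl.read_camera("wrist")
print(s["time"],s["eef_pos"],s["contact_force"],np.abs(s["dq"]).max())
cv2.imwrite("pics/w1.png",i);cv2.imwrite("pics/w1v.png",cv2.convertScaleAbs(i,alpha=1.8))
json.dump({k:np.asarray(v).tolist() for k,v in c.items()},open("w1.json","w"))
E
```

```text
1.7667 [ 0.509021   -0.00506418  0.18854285] [ 0.61518183  1.18592104 -0.5467032 ] 0.06360884859635449
```

View pics/w1v.png

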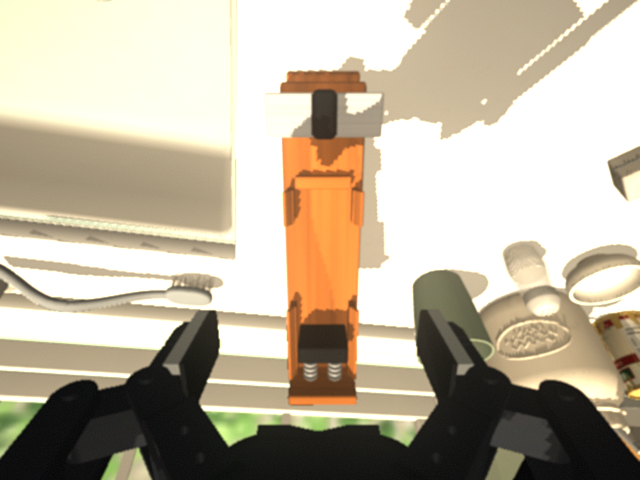

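The near view shows the holder upright in the picture: the grip at (323,113), the lip at row ~182 and the follower at (322,345), with the slope running down the picture. I'll enlarge it for edge picking.

```bash
python3 - <<'E'
from h import *
i=cv2.imread("pics/w1.png");v=np.zeros((600,800,3),np.uint8)
for k,y0 in enumerate((75,285)):
    a=cv2.resize(i[y0:y0+120,275:275+79+1],None,fx=5,fy=5,interpolation=cv2.INTER_NEAREST);v[:,k*400:k*400+400]=a[:600,:400]
for k in range(0,800,50):cv2.line(v,(k,0),(k,8),(0,255,0),1)
cv2.imwrite("pics/w1c.png",cv2.convertScaleAbs(v,alpha=1.2))
hsv=cv2.cvtColor(i,cv2.COLOR_BGR2HSV)
import json;c=json.load(open("w1.json"));c["camera_from_world"]=np.array(c["camera_from_world"])
for y in range(225,292,8):
    row=hsv[y,270:380];m=np.where((row[:,1]>110)&((row[:,0]<22)))[0]+270;print(y,m.min(),m.max(),end=" | ")
X,Y,Z=frame(np.radians(10.4));S=np.array([.602,.0145,.105])
print()
for x,y,z in[(-70,22,-4),(-70,-22,-4),(-80,22,-4),(-80,-22,-4),(56,21,24),(56,-21,24),(-127,0,50),(0,32,-14),(0,-32,-14),(104,23,26),(-127,39,23),(-127,-39,23),(-80,0,-14)]:print((x,y,z),np.round(proj(c,S+X*x/1e3+Y*y/1e3+Z*z/1e3),1))
E
```

```text
225 284 362 | 233 286 360 | 241 286 359 | 249 286 359 | 257 286 359 | 265 287 358 | 273 287 357 | 281 287 357 | 289 287 357 | 
(-70, 22, -4) [349.1 190.9]
(-70, -22, -4) [293.1 191.1]
(-80, 22, -4) [349.4 178.2]
(-80, -22, -4) [292.7 178.4]
(56, 21, 24) [346.9 348.6]
(56, -21, 24) [296.1 348.7]
(-127, 0, 50) [321.6 112.6]
(0, 32, -14) [357.6 267.8]
(0, -32, -14) [284.6 268. ]
(104, 23, 26) [348.1 396.9]
(-127, 39, 23) [380.3 113.1]
(-127, -39, 23) [262.2 113.6]
(-80, 0, -14) [321.  176.3]
```

View pics/w1c.png

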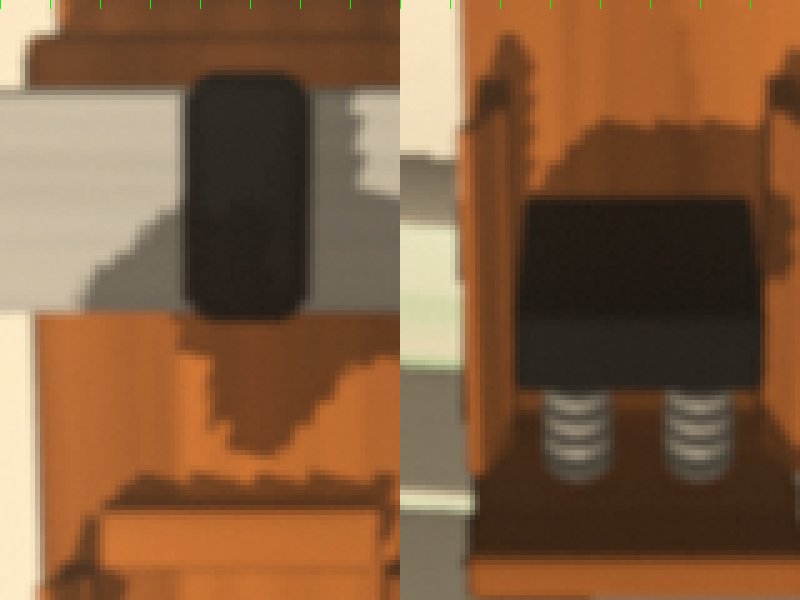

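Lip top spans columns 295.4–351 and rows 177.4–189; follower top front edge is at row 348.6, columns 298.4–347.4; floor edges are 286.5/358.5 at row 268. All within 1–2 px of prediction, so I'll refine with a small least-squares fit.

```bash
python3 - <<'E'
from h import *
import json
from scipy.optimize import least_squares
c=json.load(open("w1.json"))
O=[((-70,22,-4),351,189),((-70,-22,-4),295.4,189),((-80,22,-4),351,177.4),((-80,-22,-4),295.4,177.4),((56,21,24),347.4,348.6),((56,-21,24),298.4,348.6),((0,32,-14),358.5,None),((0,-32,-14),286.5,None),((-127,0,64),324.1,None)]
def f(p):
    X,Y,Z=frame(p[3]);r=[]
    for (x,y,z),u,v in O:
        a,b=proj(c,p[:3]+X*x/1e3+Y*y/1e3+Z*z/1e3);r.append(a-u)
        if v:r.append(b-v)
    return r
q=least_squares(f,[.602,.0145,.105,.18]);print(q.x,np.degrees(q.x[3]),np.round(q.fun,1))
s=np.linalg.inv(q.jac.T@q.jac);print(np.sqrt(np.diag(s)))
# consistency with the other views
X,Y,Z=frame(q.x[3])
for n in("top","scene"):
    k=ctrl.calibration(n)
    for P in[(-70,22,-4),(-70,-22,-4),(56,21,24),(56,-21,24),(-127,0,64)]:print(n,P,np.round(proj(k,q.x[:3]+np.c_[X,Y,Z]@P/1e3),1))
E
```

```text
[0.60046246 0.0155742  0.10513317 0.18023656] 10.326794441176293 [-0.   0.8 -0.6  0.9  0.4 -0.5 -0.9 -0.3  1.2 -0.6 -0.8 -0.5  0.7 -0.5
  0.5]
[0.00101828 0.00037209 0.00094561 0.00397325]
top (-70, 22, -4) [444.6 246.1]
top (-70, -22, -4) [465.2 242.2]
top (56, 21, 24) [447.4 194.2]
top (56, -21, 24) [468.7 190.2]
top (-127, 0, 64) [468.4 283.7]
scene (-70, 22, -4) [419.9 352.2]
scene (-70, -22, -4) [445.3 367. ]
scene (56, 21, 24) [457.2 280.5]
scene (56, -21, 24) [482.7 293.3]
scene (-127, 0, 64) [410.9 393.7]
```

Seat at about (0.6005, 0.0156, 0.105) with yaw 10.3°, which agrees with the top and scene pictures. Now the stone: I'll move above it and look.

```bash
python3 - <<'E'
from h import *
a=np.radians(-39.4);z=np.array([np.cos(a),np.sin(a),0]);x=np.array([0,0,-1.]);delta([.477,.3355,.15],np.c_[x,np.cross(z,x),z])
E
```

```text
dpos [-0.0314, 0.3389, -0.0385] drot [0.0426, 0.166, -0.2697]
```

Request:
play_rows --targets '[{"delta_pos": [-0.02, 0.04, 0.03], "delta_rot": [0.0426, 0.166, -0.2697], "claw": 85}, {"delta_pos": [-0.0314, 0.3389, 0.02], "delta_rot": [0.0426, 0.166, -0.2697], "claw": 85}, {"delta_pos": [-0.0314, 0.3389, 0.02], "delta_rot": [0.0426, 0.166, -0.2697], "claw": 85}, {"delta_pos": [-0.0314, 0.3389, 0.02], "delta_rot": [0.0426, 0.166, -0.2697], "claw": 85}, {"delta_pos": [-0.0314, 0.3389, 0.02], "delta_rot": [0.0426, 0.166, -0.2697], "claw": 85}, {"delta_pos": [-0.0314, 0.3389, -0.0385], "delta_rot": [0.0426, 0.166, -0.2697], "claw": 85}, {"delta_pos": [-0.0314, 0.3389, -0.0385], "delta_rot": [0.0426, 0.166, -0.2697], "claw": 85}, {"delta_pos": [-0.0314, 0.3389, -0.0385], "delta_rot": [0.0426, 0.166, -0.2697], "claw": 85}, {"delta_pos": [-0.0314, 0.3389, -0.0385], "delta_rot": [0.0426, 0.166, -0.2697], "claw": 85}, {"delta_pos": [-0.0314, 0.3389, -0.0385], "delta_rot": [0.0426, 0.166, -0.2697], "claw": 85}, {"delta_pos": [-0.0314, 0.3389, -0.0385], "delta_rot": [0.0426, 0.166, -0.2697], "claw": 85}, {"delta_pos": [-0.0314, 0.3389, -0.0385], "delta_rot": [0.0426, 0.166, -0.2697], "claw": 85}, {"delta_pos": [-0.0314, 0.3389, -0.0385], "delta_rot": [0.0426, 0.166, -0.2697], "claw": 85}]'

```text
time: 2.9
eef_pos: [0.4746, 0.3378, 0.1489]
tcp_rot: [0.236, 0.667, -0.237, 0.666]
contact_force: [-0.1, -0.4, -0.4]
opening: 0.997
```

```bash
python3 - <<'E'
from h import *
s=ctrl.get_state();c=ctrl.calibration("wrist");i=ctrl.read_camera("wrist")
print(s["time"],s["eef_pos"],R.from_quat(s["tcp_rot"]).as_matrix().round(3))
cv2.imwrite("pics/w2.png",i)
import json;json.dump({k:np.asarray(v).tolist() for k,v in c.items()},open("w2.json","w"))
X0,Y,=np.array([.477,.3355,.028]),0
a=np.radians(-39.4);d=np.array([np.cos(a),np.sin(a),0]);n=np.array([-d[1],d[0],0])
for i_ in(-1,1):
  for j in(-1,1):print(np.round(proj(c,X0+.07*i_*d+.02*j*n),1))
E
```

```text
2.9 [0.47464207 0.33777662 0.14892859] [[-0.002  0.63   0.777]
 [-0.001  0.777 -0.63 ]
 [-1.    -0.002 -0.001]]
[290.2 142.3]
[343.9 142.6]
[293.5 308. ]
[339.2 308.3]
```

View pics/w2.png

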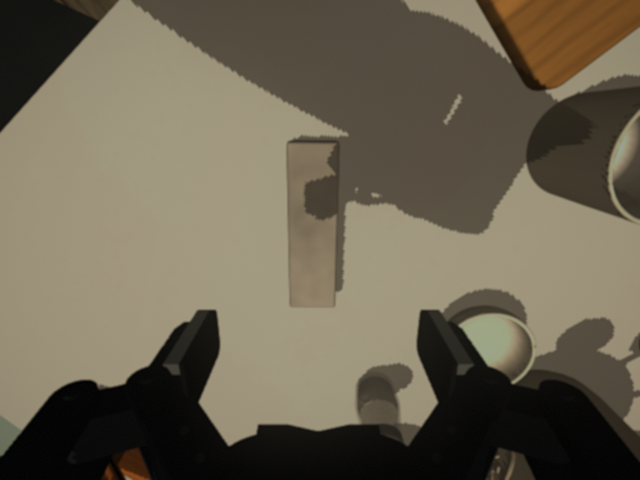

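The stone's top-face corners are at about (287.5,141.5), (339,141.5), (335,306) and (290,306).

```bash
python3 - <<'E'
from h import *
import json
c=json.load(open("w2.json"))
P=np.array([onplane(c,u,v,.028) for u,v in[(287.5,141.5),(339,141.5),(335,306),(290,306)]])
print(P,np.linalg.norm(P-np.roll(P,1,0),axis=1));m=P.mean(0);d=(P[2]+P[3]-P[0]-P[1])/2;a=np.arctan2(d[1],d[0]);print(m,np.degrees(a))
z=np.array([np.cos(a),np.sin(a),0]);x=np.array([0,0,-1.]);delta([m[0],m[1],.030],np.c_[x,np.cross(z,x),z])
E
```

```text
[[0.40852121 0.36325331 0.028     ]
 [0.43269224 0.39301633 0.028     ]
 [0.53968283 0.30509684 0.028     ]
 [0.51495232 0.27457494 0.028     ]] [0.13853316 0.03834158 0.13848041 0.03928339]
[0.47396215 0.33398535 0.028     ] -39.606386761944016
dpos [-0.0012, -0.0027, -0.1196] drot [0.0003, -0.0003, -0.0025]
```

Request:
play_rows --targets '[{"delta_pos": [-0.001, -0.0025, -0.04], "delta_rot": [0, 0, -0.0025], "claw": 85}, {"delta_pos": [-0.001, -0.0025, -0.08], "delta_rot": [0, 0, -0.0025], "claw": 85}, {"delta_pos": [-0.001, -0.0025, -0.105], "delta_rot": [0, 0, -0.0025], "claw": 70}, {"delta_pos": [-0.001, -0.0025, -0.119], "delta_rot": [0, 0, -0.0025], "claw": 60}, {"delta_pos": [-0.001, -0.0025, -0.119], "delta_rot": [0, 0, -0.0025], "claw": 50}, {"delta_pos": [-0.001, -0.0025, -0.119], "delta_rot": [0, 0, -0.0025], "claw": 30}, {"delta_pos": [-0.001, -0.0025, -0.119], "delta_rot": [0, 0, -0.0025], "claw": 30}, {"delta_pos": [-0.001, -0.0025, -0.119], "delta_rot": [0, 0, -0.0025], "claw": 30}, {"delta_pos": [-0.001, -0.0025, -0.119], "delta_rot": [0, 0, -0.0025], "claw": 30}, {"delta_pos": [-0.001, -0.0025, -0.119], "delta_rot": [0, 0, -0.0025], "claw": 30}]' --newtons 60

```text
time: 3.78
eef_pos: [0.4751, 0.3345, 0.0321]
tcp_rot: [0.24, 0.665, -0.239, 0.666]
contact_force: [0.0, -0.9, 0.6]
opening: 0.354
```

```bash
python3 - <<'E'
from h import *
s=ctrl.get_state();print(s["time"],s["eef_pos"],s["contact_force"],s["opening"]*85.4,R.from_quat(s["tcp_rot"]).as_matrix().round(3).tolist())
S=np.array([.6005,.0156,.1051]);X,Y,Z=frame(.1802)
print(X,Y,Z);T=np.c_[-Z,Y,X]
for x,z in((0,.10),(0,.04)):delta(S+X*x+Z*(z+.016),T)
E
```

```text
3.7833 [0.47506854 0.33450557 0.03208221] [ 0.01904006 -0.94775329  0.59296335] 30.19298160870358 [[0.002, 0.637, 0.77], [-0.0, 0.77, -0.637], [-1.0, 0.001, 0.001]]
[0.85200261 0.15521456 0.5       ] [-0.17922634  0.98380787  0.        ] [-0.49190393 -0.08961317  0.8660254 ]
dpos [0.0684, -0.3293, 0.1735] drot [-0.0437, -0.1659, 0.2708]
dpos [0.0979, -0.3239, 0.1215] drot [-0.0437, -0.1659, 0.2708]
```

```bash
python3 - <<'E'
from h import *
cv2.imwrite("pics/w3.png",ctrl.read_camera("wrist"))
E
```

```text
(no output)
```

View pics/w3.png

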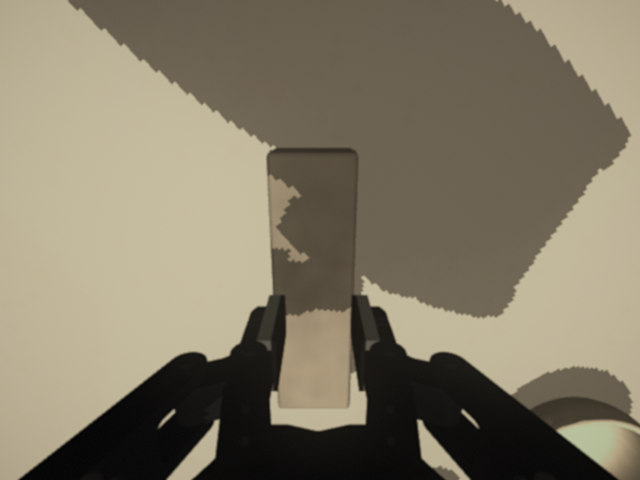

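The pads straddle the stone at its middle, at about (285,330) and (352,330). The opening reads 30 mm against a 40 mm stone, so I'll close further and see whether they stop.

Request:
play_rows --targets '[{"delta_pos": [0, 0, 0], "delta_rot": [0, 0, 0], "claw": 15}, {"delta_pos": [0, 0, 0], "delta_rot": [0, 0, 0], "claw": 15}, {"delta_pos": [0, 0, 0], "delta_rot": [0, 0, 0], "claw": 15}, {"delta_pos": [0, 0, 0], "delta_rot": [0, 0, 0], "claw": 15}]' --newtons 60

```text
time: 4.17
eef_pos: [0.4748, 0.3345, 0.0317]
tcp_rot: [0.24, 0.665, -0.239, 0.666]
contact_force: [0.1, 0.5, -0.2]
opening: 0.179
```

```bash
python3 - <<'E'
from h import *
i=ctrl.read_camera("wrist");cv2.imwrite("pics/w4.png",i);j=cv2.imread("pics/w3.png")
print("diff",cv2.absdiff(i,j).mean())
for n,im in(("w3",j),("w4",i)):
  for y in(300,340,380):print(n,y,im[y,225:400:5].mean(1).astype(int).tolist())
c=ctrl.calibration("wrist");p=np.array([.4748,.3345,0])
n=np.array([.637,.77,0])
for h in(.028,.045):
  for e in(-.02,.02):print(h,e,np.round(proj(c,p+n*e+[0,0,h]),1))
E
```

```text
diff 7.243423394097222
w3 300 [181, 181, 181, 181, 181, 180, 180, 180, 181, 52, 53, 31, 59, 74, 72, 71, 71, 72, 73, 75, 77, 78, 77, 78, 78, 72, 23, 51, 50, 175, 179, 178, 178, 179, 179]
w3 340 [179, 178, 180, 143, 27, 27, 28, 61, 64, 53, 26, 24, 108, 144, 143, 143, 141, 143, 144, 145, 145, 146, 145, 145, 144, 105, 23, 24, 40, 65, 64, 32, 25, 25, 94]
w3 380 [17, 18, 18, 18, 19, 18, 19, 19, 20, 21, 26, 131, 144, 144, 147, 148, 150, 149, 145, 147, 147, 149, 150, 148, 149, 144, 178, 26, 22, 21, 22, 21, 20, 19, 19]
w4 300 [180, 180, 180, 181, 180, 179, 179, 179, 179, 180, 71, 77, 63, 51, 49, 26, 71, 71, 72, 74, 75, 76, 38, 42, 49, 53, 97, 98, 178, 177, 178, 178, 178, 178, 179]
w4 340 [178, 178, 178, 179, 177, 178, 177, 150, 26, 26, 24, 44, 79, 81, 26, 34, 140, 141, 142, 143, 145, 144, 65, 25, 78, 82, 50, 23, 25, 25, 119, 177, 177, 177, 177]
w4 380 [19, 18, 19, 17, 19, 18, 18, 18, 17, 18, 19, 18, 17, 21, 24, 142, 148, 146, 144, 144, 145, 147, 149, 24, 21, 22, 19, 19, 19, 20, 20, 19, 19, 19, 18]
0.028 -0.02 [275.3 298.2]
0.028 0.02 [356.7 298.1]
0.045 -0.02 [271.  316.6]
0.045 0.02 [360.7 316.5]
```

```bash
python3 - <<'E'
from h import *
print(ctrl.finger_overhang)
s=ctrl.get_state();c=ctrl.calibration("wrist");Rm=R.from_quat(s["tcp_rot"]).as_matrix()
for L in(0,.012,.025):
  for zz in(-.011,.011):print(L,zz,np.round([proj(c,s["eef_pos"]+Rm@[L,e,zz]) for e in(-.0075,.0075)],1).tolist())
i=cv2.convertScaleAbs(cv2.imread("pics/w4.png")[260:440,200:440],alpha=1.5);cv2.imwrite("pics/w4c.png",cv2.resize(i,None,fx=3.3,fy=3.3))
E
```

```text
0.025
0 -0.011 [[299.9, 281.1], [331.7, 281.1]]
0 0.011 [[300.7, 321.7], [331.2, 321.7]]
0.012 -0.011 [[301.0, 270.7], [330.8, 270.7]]
0.012 0.011 [[301.7, 309.2], [330.3, 309.2]]
0.025 -0.011 [[302.1, 260.9], [330.0, 260.8]]
0.025 0.011 [[302.7, 297.3], [329.6, 297.3]]
```

View pics/w4c.png

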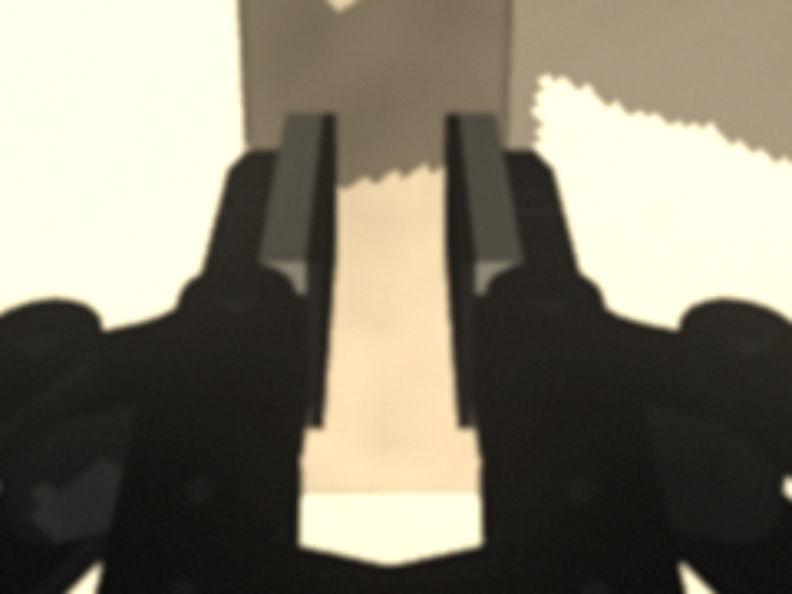

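The picture shows the pads closed above the stone, which is untouched; the tips image at row ~294 instead of ~261, about 35 mm higher than the stated overhang implies. The fingers therefore end roughly 10 mm behind the reported TCP. I'll reopen, go 20 mm lower (safe, since the tips are above 28 mm) and test.

Request:
play_rows --targets '[{"delta_pos": [0, 0, 0], "delta_rot": [0, 0, 0], "claw": 62}, {"delta_pos": [0, 0, 0], "delta_rot": [0, 0, 0], "claw": 62}, {"delta_pos": [0, 0, 0], "delta_rot": [0, 0, 0], "claw": 62}, {"delta_pos": [0, 0, 0], "delta_rot": [0, 0, 0], "claw": 62}, {"delta_pos": [0, 0, 0], "delta_rot": [0, 0, 0], "claw": 62}, {"delta_pos": [0, 0, -0.01], "delta_rot": [0, 0, 0], "claw": 62}, {"delta_pos": [0, 0, -0.02], "delta_rot": [0, 0, 0], "claw": 62}, {"delta_pos": [0, 0, -0.02], "delta_rot": [0, 0, 0], "claw": 62}, {"delta_pos": [0, 0, -0.02], "delta_rot": [0, 0, 0], "claw": 62}]'

```text
time: 4.97
eef_pos: [0.4736, 0.3338, 0.0099]
tcp_rot: [0.239, 0.666, -0.24, 0.665]
contact_force: [0.1, -0.4, 0.5]
opening: 0.726
```

```bash
python3 - <<'E'
from h import *
s=ctrl.get_state();print(s["time"],s["eef_pos"],s["contact_force"],s["opening"]*85.4)
i=ctrl.read_camera("wrist");cv2.imwrite("pics/w5.png",i)
a=cv2.convertScaleAbs(i[120:480,140:500],alpha=1.4);a=cv2.resize(a,(400,400))
j=ctrl.read_camera("scene");c=ctrl.calibration("scene");u,v=map(int,proj(c,s["eef_pos"]));print(u,v)
y0,x0=max(v-70,0),u-50;b=cv2.resize(cv2.convertScaleAbs(j[y0:y0+100,x0:x0+100],alpha=1.6),(400,400),interpolation=2)
cv2.imwrite("pics/m5.png",np.hstack([a,b]));cv2.imwrite("pics/s5.png",j);print(x0,y0)
E
```

```text
4.9667 [0.47359685 0.33384738 0.00993249] [ 0.12754084 -0.43794175  0.47482798] 61.960906515965604
265 283
215 213
```

View pics/m5.png

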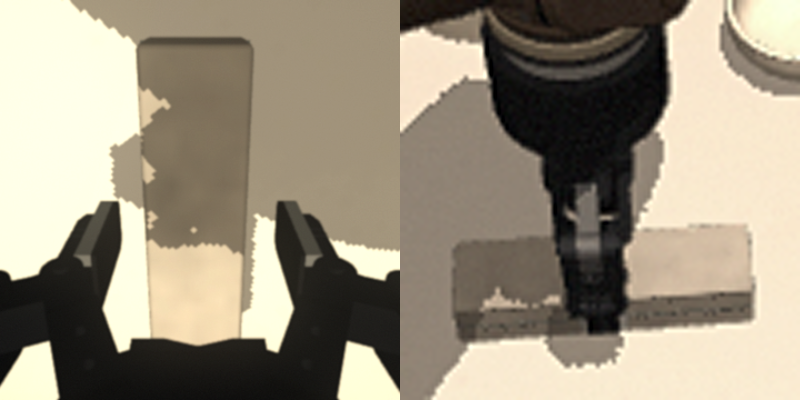

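The fingers now straddle the stone; in the scene crop the near tip is at about pixel (266,296), next to the stone's lower edge.

```bash
python3 - <<'E'
from h import *
c=ctrl.calibration("scene");p=np.array([.4736,.3338,0]);n=np.array([.637,.77,0])
for e in(.031,.037,.043):
  for z in(0,.01,.02,.03):print(e,z,np.round(proj(c,p-n*e+[0,0,z]),1))
i=cv2.imread("pics/w5.png")
for y in(302,306,310,320):print(y,np.where(i[y,200:440].mean(1)<45)[0]+200)
E
```

```text
0.031 0 [266.1 300.5]
0.031 0.01 [265.7 297.5]
0.031 0.02 [265.3 294.4]
0.031 0.03 [264.9 291.4]
0.037 0 [266.1 303.1]
0.037 0.01 [265.7 300.2]
0.037 0.02 [265.3 297.1]
0.037 0.03 [264.9 294.1]
0.043 0 [266.2 305.8]
0.043 0.01 [265.8 302.9]
0.043 0.02 [265.4 299.8]
0.043 0.03 [265.  296.8]
302 [241 242 243 244 245 390 391 392 393 394 395]
306 [239 240 241 242 243 244 245 246 389 390 391 392 393 394 395 396 397]
310 [238 239 240 241 242 243 244 245 246 389 390 391 392 393 394 395 396 397
 398 399]
320 [210 211 212 213 214 215 216 217 218 219 220 233 234 235 236 237 238 239
 240 241 242 243 244 245 246 247 389 390 391 392 393 394 395 396 397 398
 399 400 401 402 403 416 417 418 419 420 421 422 423 424 425 426 427]
```

Both views put the open tips about 14 mm behind the reported TCP (z ≈ 0.023), so the true offset is consistent. I'll descend 13 mm more and close.

Request:
play_rows --targets '[{"delta_pos": [0, 0, -0.007], "delta_rot": [0, 0, 0], "claw": 62}, {"delta_pos": [0, 0, -0.013], "delta_rot": [0, 0, 0], "claw": 62}, {"delta_pos": [0, 0, -0.013], "delta_rot": [0, 0, 0], "claw": 50}, {"delta_pos": [0, 0, -0.013], "delta_rot": [0, 0, 0], "claw": 25}, {"delta_pos": [0, 0, -0.013], "delta_rot": [0, 0, 0], "claw": 25}, {"delta_pos": [0, 0, -0.013], "delta_rot": [0, 0, 0], "claw": 25}, {"delta_pos": [0, 0, -0.013], "delta_rot": [0, 0, 0], "claw": 25}, {"delta_pos": [0, 0, -0.013], "delta_rot": [0, 0, 0], "claw": 25}]' --newtons 70

```text
time: 5.73
eef_pos: [0.4743, 0.3342, -0.0022]
tcp_rot: [0.239, 0.665, -0.24, 0.665]
contact_force: [-0.0, 1.2, -3.5]
opening: 0.454
```

Gripped (38.8 mm), with the stone centre about 16 mm behind the reported TCP. Now I'll work out the lift and the hover over the holder.

```bash
cat >> h.py <<'E'
S=np.array([.6005,.0156,.1051]);X,Y,Z=frame(.1802);T=np.c_[-Z,Y,X];K=-.0162
def tgt(x,h,y=0): "TCP for stone centre at seat x,y with its underside h above the floor"; return S+X*x+Y*y+Z*(h+K)
def where():
    s=ctrl.get_state();F=np.c_[X,Y,Z];Rm=R.from_quat(s["tcp_rot"]).as_matrix()
    print("t",round(s["time"],2),"stone seat xyz mm",((F.T@(s["eef_pos"]-S)-[0,0,K])*1e3).round(1),"F seat",(F.T@s["contact_force"]).round(1),"rot err",(R.from_matrix(T.T@Rm).as_rotvec()).round(3),"open",round(s["opening"]*85.4,1))
E
python3 - <<'E'
from h import *
where();delta(tgt(-.022,.08),T)
E
```

```text
t 5.73 stone seat xyz mm [-111.7  336.1  -43.2] F seat [-1.6  1.2 -3.2] rot err [ 0.851  0.49  -0.229] open 38.8
dpos [0.0761, -0.3277, 0.1515] drot [-0.0432, -0.1664, 0.2709]
```

Request:
play_rows --targets '[{"delta_pos": [0, 0, 0.03], "delta_rot": [0, 0, 0], "claw": 25}, {"delta_pos": [0, 0, 0.07], "delta_rot": [0, 0, 0], "claw": 25}, {"delta_pos": [0, 0, 0.11], "delta_rot": [0, 0, 0], "claw": 25}, {"delta_pos": [0, 0, 0.15], "delta_rot": [0, 0, 0], "claw": 25}, {"delta_pos": [0.01, -0.03, 0.18], "delta_rot": [-0.0432, -0.1664, 0.2709], "claw": 25}, {"delta_pos": [0.02, -0.065, 0.18], "delta_rot": [-0.0432, -0.1664, 0.2709], "claw": 25}, {"delta_pos": [0.03, -0.1, 0.18], "delta_rot": [-0.0432, -0.1664, 0.2709], "claw": 25}, {"delta_pos": [0.04, -0.135, 0.18], "delta_rot": [-0.0432, -0.1664, 0.2709], "claw": 25}, {"delta_pos": [0.05, -0.17, 0.18], "delta_rot": [-0.0432, -0.1664, 0.2709], "claw": 25}, {"delta_pos": [0.06, -0.205, 0.18], "delta_rot": [-0.0432, -0.1664, 0.2709], "claw": 25}, {"delta_pos": [0.065, -0.24, 0.18], "delta_rot": [-0.0432, -0.1664, 0.2709], "claw": 25}, {"delta_pos": [0.07, -0.275, 0.18], "delta_rot": [-0.0432, -0.1664, 0.2709], "claw": 25}, {"delta_pos": [0.076, -0.31, 0.17], "delta_rot": [-0.0432, -0.1664, 0.2709], "claw": 25}, {"delta_pos": [0.0761, -0.3277, 0.1515], "delta_rot": [-0.0432, -0.1664, 0.2709], "claw": 25}, {"delta_pos": [0.0761, -0.3277, 0.1515], "delta_rot": [-0.0432, -0.1664, 0.2709], "claw": 25}, {"delta_pos": [0.0761, -0.3277, 0.1515], "delta_rot": [-0.0432, -0.1664, 0.2709], "claw": 25}, {"delta_pos": [0.0761, -0.3277, 0.1515], "delta_rot": [-0.0432, -0.1664, 0.2709], "claw": 25}, {"delta_pos": [0.0761, -0.3277, 0.1515], "delta_rot": [-0.0432, -0.1664, 0.2709], "claw": 25}]'

```text
time: 7.23
eef_pos: [0.5497, 0.0066, 0.1486]
tcp_rot: [-0.044, 0.499, 0.078, 0.862]
contact_force: [-0.1, -1.0, -4.0]
opening: 0.454
```

```bash
python3 - <<'E'
from h import *
where();c=ctrl.calibration("wrist");i=ctrl.read_camera("wrist");cv2.imwrite("pics/w6.png",i)
import json;json.dump({k:np.asarray(v).tolist() for k,v in c.items()},open("w6.json","w"))
for P in[(-70,22,-4),(-70,-22,-4),(-80,22,-4),(-80,-22,-4),(56,21,24),(56,-21,24),(-127,0,64)]:print(P,np.round(proj(c,S+np.c_[X,Y,Z]@P/1e3),1))
for x,z in((-92,108),(-92,80),(48,108),(48,80)):print("stone",x,np.round([proj(c,S+np.c_[X,Y,Z]@np.array([x,y,z-14])/1e3) for y in(-20,20)],1).tolist())
E
```

```text
t 7.23 stone seat xyz mm [-22.9   0.3  79.7] F seat [-2.3 -0.9 -3.3] rot err [0.001 0.002 0.001] open 38.8
(-70, 22, -4) [352.9 180.4]
(-70, -22, -4) [281.7 180.5]
(-80, 22, -4) [353.4 163.9]
(-80, -22, -4) [281.1 164. ]
(56, 21, 24) [349.5 378.8]
(56, -21, 24) [285.7 378.9]
(-127, 0, 64) [316.7  60.4]
stone -92 [[256.7, 162.8], [376.6, 162.6]]
stone -92 [[268.0, 154.8], [365.8, 154.6]]
stone 48 [[274.2, 470.3], [360.6, 470.2]]
stone 48 [[280.4, 421.2], [354.7, 421.1]]
```

View pics/w6.png

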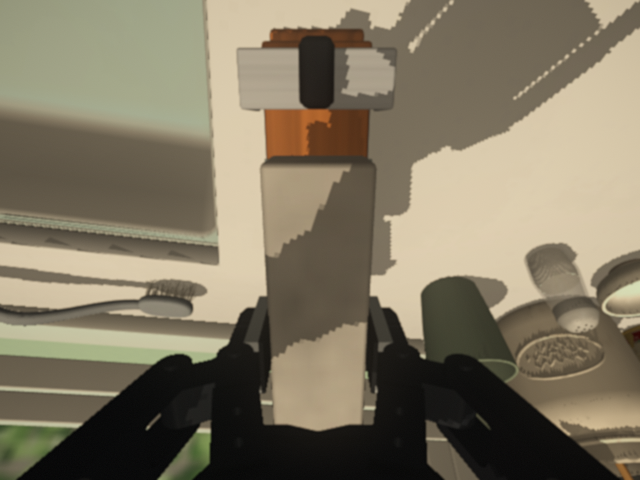

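The stone is held square in the grip. Its far end spans columns 261.5–375.5 (114 px against 120 predicted), so relative to what the camera saw of the holder it hangs ~5 mm lower and 0.7 mm to +y. I'll shift the seat estimate by that much and descend to just above the lip, below the follower face.

```bash
echo 'S=S+.005*Z-.0007*Y' >> h.py; python3 - <<'E'
from h import *
where();delta(tgt(-.022,.015),T);delta(tgt(-.010,.015),T);delta(tgt(.007,.015),T)
E
```

```text
t 7.28 stone seat xyz mm [-22.2   1.5  75. ] F seat [-1.6  0.9 -2.9] rot err [-0.     0.001  0.001] open 38.6
dpos [0.0299, 0.0039, -0.0518] drot [-0.0001, -0.0002, -0.0002]
dpos [0.0401, 0.0058, -0.0458] drot [-0.0001, -0.0002, -0.0002]
dpos [0.0546, 0.0084, -0.0373] drot [-0.0001, -0.0002, -0.0002]
```

Request:
play_rows --targets '[{"delta_pos": [0.012, 0.0016, -0.021], "delta_rot": [0, 0, 0], "claw": 25}, {"delta_pos": [0.022, 0.003, -0.038], "delta_rot": [0, 0, 0], "claw": 25}, {"delta_pos": [0.03, 0.0039, -0.0518], "delta_rot": [0, 0, 0], "claw": 25}, {"delta_pos": [0.03, 0.0039, -0.0518], "delta_rot": [0, 0, 0], "claw": 25}, {"delta_pos": [0.03, 0.0039, -0.0518], "delta_rot": [0, 0, 0], "claw": 25}]'

```text
time: 7.7
eef_pos: [0.5797, 0.0128, 0.0969]
tcp_rot: [-0.045, 0.499, 0.08, 0.862]
contact_force: [0.4, 0.9, -3.3]
opening: 0.454
```

```bash
python3 - <<'E'
from h import *
where()
E
```

```text
t 7.7 stone seat xyz mm [-22.2   1.6  14.5] F seat [-1.2  0.8 -3.1] rot err [-0.002  0.002  0.003] open 38.8
```

Request:
play_rows --targets '[{"delta_pos": [0.006, 0.0005, 0.0035], "delta_rot": [0, 0, 0], "claw": 25}, {"delta_pos": [0.0122, 0.001, 0.007], "delta_rot": [0, 0, 0], "claw": 25}, {"delta_pos": [0.0122, 0.001, 0.007], "delta_rot": [0, 0, 0], "claw": 25}, {"delta_pos": [0.0122, 0.001, 0.007], "delta_rot": [0, 0, 0], "claw": 25}]'

```text
time: 8.03
eef_pos: [0.5913, 0.0146, 0.1039]
tcp_rot: [-0.045, 0.5, 0.081, 0.861]
contact_force: [-5.7, 0.5, -4.7]
opening: 0.454
```

```bash
python3 - <<'E'
from h import *
where();delta(tgt(.007,.015),T)
E
```

```text
t 8.03 stone seat xyz mm [-8.6  1.3 14.8] F seat [-7.2  1.6 -1.3] rot err [-0.003  0.004  0.005] open 38.8
dpos [0.0134, 0.0011, 0.008] drot [-0.0005, -0.0014, -0.0017]
```

Request:
play_rows --targets '[{"delta_pos": [0.0045, 0.0003, 0.0027], "delta_rot": [0, -0.0014, -0.0017], "claw": 25}, {"delta_pos": [0.009, 0.0006, 0.0054], "delta_rot": [0, -0.0014, -0.0017], "claw": 25}, {"delta_pos": [0.009, 0.0006, 0.0054], "delta_rot": [0, -0.0014, -0.0017], "claw": 25}, {"delta_pos": [0.009, 0.0006, 0.0054], "delta_rot": [0, -0.0014, -0.0017], "claw": 25}]'

```text
time: 8.37
eef_pos: [0.5987, 0.0158, 0.108]
tcp_rot: [-0.044, 0.499, 0.079, 0.862]
contact_force: [-6.5, 2.0, -5.2]
opening: 0.456
```

```bash
python3 - <<'E'
from h import *
where()
for n in("wrist","wrist","wrist"):i=ctrl.read_camera(n);where()
c=ctrl.calibration("wrist");cv2.imwrite("pics/w7.png",i)
j=ctrl.read_camera("scene");a=cv2.resize(cv2.convertScaleAbs(j[235:415,380:500],alpha=1.6),(400,600),interpolation=2)
b=cv2.resize(cv2.convertScaleAbs(i[0:240,240:400],alpha=1.4),(400,600))
cv2.imwrite("pics/m7.png",np.hstack([a,b]))
E
```

```text
t 8.37 stone seat xyz mm [-0.   1.2 14.6] F seat [-7.8  3.2 -1.5] rot err [0.001 0.003 0.003] open 38.9
t 8.42 stone seat xyz mm [-0.1  1.2 14.6] F seat [-7.3  3.1 -1.3] rot err [0.001 0.003 0.003] open 38.5
t 8.47 stone seat xyz mm [-0.1  1.2 14.6] F seat [-7.9  2.5 -1.3] rot err [0.001 0.003 0.003] open 38.5
t 8.52 stone seat xyz mm [-0.1  1.2 14.6] F seat [-7.2  3.1 -2.9] rot err [0.001 0.003 0.003] open 38.3
```

View pics/m7.png

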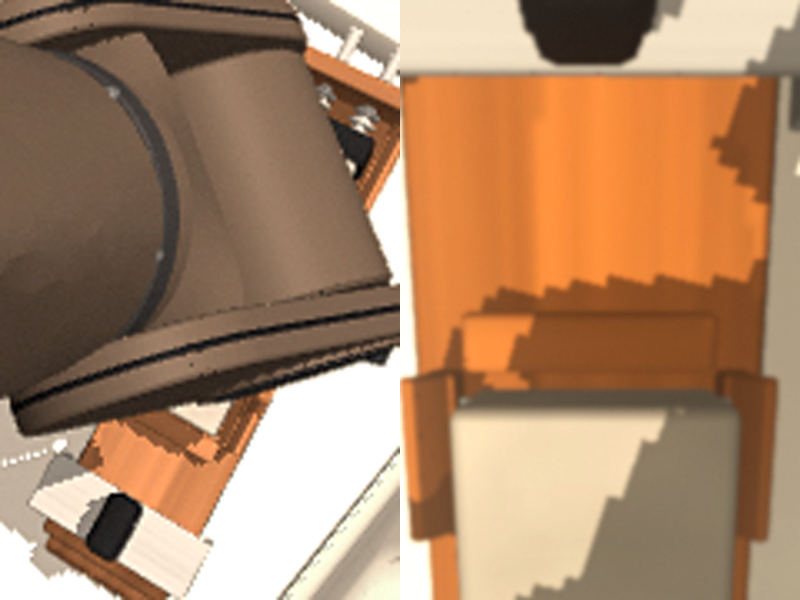

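The wrist crop shows the stone end centred between the guide walls (stone 452–738, walls 412–777 in the crop) and its lower end already past the lip edge (rows 390 against 373). I'll quantify the clearance.

```bash
python3 - <<'E'
from h import *
c=ctrl.calibration("wrist")
for P in[(-70,22,-4),(-70,-22,-4),(-80,0,-4)]:print(P,np.round(proj(c,S+np.c_[X,Y,Z]@P/1e3),1))
for h in(8,12,15):
  for x in(-70,-65):print("stone bottom edge",x,h,np.round([proj(c,S+np.c_[X,Y,Z]@np.array([x,y,h-14.])/1e3) for y in(-20,20)],1).tolist())
print("observed lip edge row 149.2 cols 426,527; lip far row 125; stone bottom edge row 156.5 cols ~423,533")
delta(tgt(.005,.015),T)
E
```

```text
(-70, 22, -4) [367.  151.7]
(-70, -22, -4) [262.7 151.8]
(-80, 0, -4) [314.7 126.8]
stone bottom edge -70 8 [[268.0, 151.4], [361.6, 151.3]]
stone bottom edge -65 8 [[268.6, 163.3], [361.2, 163.2]]
stone bottom edge -70 12 [[266.8, 152.2], [362.8, 152.1]]
stone bottom edge -65 12 [[267.3, 164.4], [362.3, 164.3]]
stone bottom edge -70 15 [[265.8, 152.8], [363.7, 152.7]]
stone bottom edge -65 15 [[266.4, 165.3], [363.2, 165.2]]
observed lip edge row 149.2 cols 426,527; lip far row 125; stone bottom edge row 156.5 cols ~423,533
dpos [0.0044, -0.0004, 0.0029] drot [-0.0008, -0.0011, -0.0004]
```

The lower end is ~2.5 mm past the lip. I'll push 3 mm more, then start lowering.

Request:
play_rows --targets '[{"delta_pos": [0.003, 0.0003, 0.0017], "delta_rot": [-0.0008, -0.001, -0.0004], "claw": 25}, {"delta_pos": [0.003, 0.0003, 0.0017], "delta_rot": [-0.0008, -0.001, -0.0004], "claw": 25}, {"delta_pos": [0.0055, 0.0007, -0.0026], "delta_rot": [-0.0008, -0.001, -0.0004], "claw": 25}, {"delta_pos": [0.008, 0.0011, -0.007], "delta_rot": [-0.0008, -0.001, -0.0004], "claw": 25}, {"delta_pos": [0.008, 0.0011, -0.007], "delta_rot": [-0.0008, -0.001, -0.0004], "claw": 25}]'

```text
time: 8.98
eef_pos: [0.6057, 0.0165, 0.0999]
tcp_rot: [-0.045, 0.499, 0.078, 0.862]
contact_force: [-6.8, -1.9, -4.6]
opening: 0.452
```

```bash
python3 - <<'E'
from h import *
where()
E
```

```text
t 8.98 stone seat xyz mm [1.9 0.6 4. ] F seat [-8.4 -0.6 -0.4] rot err [ 0.001  0.002 -0.   ] open 38.6
```

Request:
play_rows --targets '[{"delta_pos": [0.001, 0.0002, -0.0017], "delta_rot": [0, 0, 0], "claw": 25}, {"delta_pos": [0.002, 0.0004, -0.0035], "delta_rot": [0, 0, 0], "claw": 25}, {"delta_pos": [0.002, 0.0004, -0.0035], "delta_rot": [0, 0, 0], "claw": 25}]'

```text
time: 9.23
eef_pos: [0.6069, 0.0164, 0.0957]
tcp_rot: [-0.044, 0.499, 0.077, 0.862]
contact_force: [-6.5, -0.3, -4.1]
opening: 0.45
```

```bash
python3 - <<'E'
from h import *
where()
E
```

```text
t 9.23 stone seat xyz mm [ 0.9  0.3 -0.1] F seat [-7.6  0.9 -0.3] rot err [ 0.002  0.003 -0.001] open 38.4
```

Request:
play_rows --targets '[{"delta_pos": [0.0023, 0.0004, -0.001], "delta_rot": [0, 0, 0], "claw": 25}, {"delta_pos": [0.0033, 0.0006, -0.0027], "delta_rot": [0, 0, 0], "claw": 25}, {"delta_pos": [0.0033, 0.0006, -0.0027], "delta_rot": [0, 0, 0], "claw": 25}]'

```text
time: 9.48
eef_pos: [0.6097, 0.0164, 0.0931]
tcp_rot: [-0.045, 0.5, 0.077, 0.862]
contact_force: [-6.5, -1.7, -3.0]
opening: 0.451
```

```bash
python3 - <<'E'
from h import *
where()
E
```

```text
t 9.48 stone seat xyz mm [ 2.  -0.1 -3.8] F seat [-7.3 -0.5  0.7] rot err [ 0.002  0.004 -0.001] open 38.5
```

Request:
play_rows --targets '[{"delta_pos": [0.0012, 0.0003, -0.0013], "delta_rot": [0, -0.001, 0], "claw": 25}, {"delta_pos": [0.0019, 0.0004, -0.0024], "delta_rot": [0, -0.001, 0], "claw": 25}, {"delta_pos": [0.0019, 0.0004, -0.0024], "delta_rot": [0, -0.001, 0], "claw": 25}]'

```text
time: 9.73
eef_pos: [0.6098, 0.0165, 0.093]
tcp_rot: [-0.045, 0.499, 0.078, 0.862]
contact_force: [-35.9, -4.8, 23.1]
opening: 0.447
```

```bash
python3 - <<'E'
from h import *
where();i=ctrl.read_camera("wrist");cv2.imwrite("pics/w8.png",i);where()
E
```

```text
t 9.73 stone seat xyz mm [ 2.  -0.1 -4. ] F seat [-19.8   1.7  38.1] rot err [0.001 0.003 0.   ] open 38.2
t 9.78 stone seat xyz mm [ 2.  -0.1 -4. ] F seat [-18.9   1.4  37.5] rot err [0.001 0.003 0.   ] open 38.8
```

Firm contact at the floor (38 N), 1 mm from the original fit. I'll relax, slide down the slope toward the lip a little, then open.

Request:
play_rows --targets '[{"delta_pos": [0, 0, 0], "delta_rot": [0, 0, 0], "claw": 25}, {"delta_pos": [-0.0017, -0.0003, -0.001], "delta_rot": [0, 0, 0], "claw": 25}, {"delta_pos": [-0.0017, -0.0003, -0.001], "delta_rot": [0, 0, 0], "claw": 25}]'

```text
time: 10.03
eef_pos: [0.607, 0.0158, 0.0916]
tcp_rot: [-0.045, 0.5, 0.078, 0.862]
contact_force: [-7.0, 0.3, -4.5]
opening: 0.446
```

```bash
python3 - <<'E'
from h import *
where()
E
```

```text
t 10.03 stone seat xyz mm [-1.2 -0.2 -3.7] F seat [-8.1  1.6 -0.5] rot err [0.001 0.004 0.   ] open 38.1
```

Request:
play_rows --targets '[{"delta_pos": [0, 0, 0], "delta_rot": [0, 0, 0], "claw": 45}, {"delta_pos": [0, 0, 0], "delta_rot": [0, 0, 0], "claw": 60}, {"delta_pos": [0, 0, 0], "delta_rot": [0, 0, 0], "claw": 60}, {"delta_pos": [0, 0, 0], "delta_rot": [0, 0, 0], "claw": 60}, {"delta_pos": [-0.02, -0.0035, 0.035], "delta_rot": [0, 0, 0], "claw": 62}, {"delta_pos": [-0.04, -0.007, 0.07], "delta_rot": [0, 0, 0], "claw": 62}, {"delta_pos": [-0.06, -0.011, 0.106], "delta_rot": [0, 0, 0], "claw": 62}, {"delta_pos": [-0.09, -0.016, 0.09], "delta_rot": [0, 0, 0], "claw": 62}, {"delta_pos": [-0.12, -0.0215, 0.075], "delta_rot": [0, 0, 0], "claw": 50}, {"delta_pos": [-0.12, -0.0215, 0.075], "delta_rot": [0, 0, 0], "claw": 50}, {"delta_pos": [-0.12, -0.0215, 0.075], "delta_rot": [0, 0, 0], "claw": 50}]'

```text
time: 10.95
eef_pos: [0.4857, -0.0057, 0.1658]
tcp_rot: [-0.044, 0.499, 0.077, 0.862]
contact_force: [0.4, -0.4, 1.1]
opening: 0.586
```

```bash
python3 - <<'E'
from h import *
where();c=ctrl.calibration("wrist");i=ctrl.read_camera("wrist");cv2.imwrite("pics/w9.png",i)
import json;json.dump({k:np.asarray(v).tolist() for k,v in c.items()},open("w9.json","w"))
S0=S-.005*Z+.0007*Y
for n,P in dict(lipA=(-70,22,-4),lipB=(-70,-22,-4),stA=(-70,20,14),stB=(-70,-20,14),stC=(70,20,14),stD=(70,-20,14),fol=(70,21,24),fol2=(70,-21,24),grip=(-127,0,64),gripb=(-127,0,36)).items():print(n,np.round(proj(c,S0+np.c_[X,Y,Z]@P/1e3),1))
cv2.imwrite("pics/w9v.png",cv2.resize(cv2.convertScaleAbs(i[40:400,220:420],alpha=1.4),(333,600)))
E
```

```text
t 10.95 stone seat xyz mm [-70.7   0.3 122.1] F seat [ 0.8 -0.5  0.8] rot err [ 0.003  0.003 -0.001] open 50.1
lipA [346.4 231.3]
lipB [290.7 231.5]
stA [345.6 238.6]
stB [291.6 238.8]
stC [342.  391.1]
stD [296.  391.2]
fol [343.9 399.8]
fol2 [294.1 399.9]
grip [318.4 170.1]
gripb [318.4 164.1]
```

View pics/w9v.png

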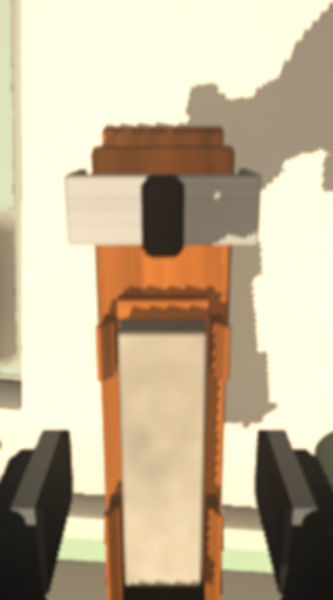

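Last picture: the stone lies flat behind the lip. Its lower top edge is at row 239 (238.6 predicted for the seat), upper at 391 (391.1), centre column 318 (318.6), with the follower against it. The keeper grip is at (318,169), as predicted. Now the keeper.

```bash
echo 'S1=S-.0038*Z+.0003*Y' >> h.py; python3 - <<'E'
from h import *
for x,z in((-.127,.06),(-.127,.020)):delta(S1+X*x+Z*z,T)
print((X*.075).round(4),(X*.078).round(4))
E
```

```text
dpos [-0.0253, -0.0038, -0.0731] drot [0.0003, -0.0002, 0.0009]
dpos [-0.0057, -0.0002, -0.1077] drot [0.0003, -0.0002, 0.0009]
[0.0639 0.0116 0.0375] [0.0665 0.0121 0.039 ]
```

Request:
play_rows --targets '[{"delta_pos": [-0.015, -0.002, -0.035], "delta_rot": [0, 0, 0], "claw": 50}, {"delta_pos": [-0.0253, -0.0038, -0.0731], "delta_rot": [0, 0, 0], "claw": 50}, {"delta_pos": [-0.0253, -0.0038, -0.0731], "delta_rot": [0, 0, 0], "claw": 50}, {"delta_pos": [-0.0253, -0.0038, -0.0731], "delta_rot": [0, 0, 0], "claw": 50}, {"delta_pos": [-0.0155, -0.002, -0.0904], "delta_rot": [0, 0, 0], "claw": 50}, {"delta_pos": [-0.0081, -0.0007, -0.1034], "delta_rot": [0, 0, 0], "claw": 50}, {"delta_pos": [-0.0081, -0.0007, -0.1034], "delta_rot": [0, 0, 0], "claw": 50}]'

```text
time: 11.58
eef_pos: [0.481, -0.0067, 0.0646]
tcp_rot: [-0.045, 0.498, 0.077, 0.862]
contact_force: [-0.2, 1.4, -0.1]
opening: 0.589
```

```bash
python3 - <<'E'
from h import *
where();delta(S1+X*-.127+Z*.020,T)
c=ctrl.calibration("wrist");i=ctrl.read_camera("wrist");cv2.imwrite("pics/w10.png",i)
for n,P in dict(grip=(-127,-7,50),grip2=(-127,7,50),bL=(-127,-39,23),bR=(-127,39,23)).items():print(n,np.round(proj(c,S1+np.c_[X,Y,Z]@P/1e3),1))
m=i.max(2)<50
for y in range(150,330,15):
    w=np.where(m[y])[0];g=np.split(w,np.where(np.diff(w)>2)[0]+1);print(y,[(int(k[0]),int(k[-1])) for k in g if len(k)>3])
E
```

```text
t 11.58 stone seat xyz mm [-1.255e+02  1.000e-01  3.690e+01] F seat [-0.   1.4 -0.1] rot err [ 0.002  0.001 -0.001] open 50.3
dpos [0.0009, 0.0003, -0.0047] drot [0.0001, -0.0002, 0.0007]
grip [301.  329.1]
grip2 [335.2 329.1]
bL [237.4 297.6]
bR [399.1 297.4]
150 []
165 []
180 []
195 []
210 []
225 []
240 []
255 []
270 []
285 [(305, 333)]
300 [(256, 261), (302, 336), (376, 380)]
315 [(228, 238), (251, 261), (302, 335), (375, 385), (399, 408)]
```

The grip (302–335) sits midway between the pads (261/376). I'll lower the last 5 mm and close.

Request:
play_rows --targets '[{"delta_pos": [0.0009, 0.0003, -0.0047], "delta_rot": [0, 0, 0], "claw": 40}, {"delta_pos": [0.0009, 0.0003, -0.0047], "delta_rot": [0, 0, 0], "claw": 25}, {"delta_pos": [0.0009, 0.0003, -0.0047], "delta_rot": [0, 0, 0], "claw": 6}, {"delta_pos": [0.0009, 0.0003, -0.0047], "delta_rot": [0, 0, 0], "claw": 6}, {"delta_pos": [0.0009, 0.0003, -0.0047], "delta_rot": [0, 0, 0], "claw": 6}, {"delta_pos": [0.0009, 0.0003, -0.0047], "delta_rot": [0, 0, 0], "claw": 6}, {"delta_pos": [0.0009, 0.0003, -0.0047], "delta_rot": [0, 0, 0], "claw": 6}]' --newtons 30

```text
time: 12.22
eef_pos: [0.4824, -0.0065, 0.0618]
tcp_rot: [-0.045, 0.497, 0.077, 0.863]
contact_force: [-3.3, 1.2, 5.7]
opening: 0.162
```

```bash
python3 - <<'E'
from h import *
where();delta(S1+X*-.052+Z*.020,T);delta(S1+X*-.070+Z*.020,T)
E
```

```text
t 12.22 stone seat xyz mm [-125.7    0.2   33.8] F seat [0.3 1.8 6.4] rot err [ 0.001 -0.002 -0.002] open 13.9
dpos [0.0635, 0.0117, 0.0356] drot [0.0001, 0.0005, 0.0006]
dpos [0.0481, 0.0089, 0.0266] drot [0.0001, 0.0005, 0.0006]
```

Gripped (13.9 mm). Sliding 70 mm up the slope first.

Request:
play_rows --targets '[{"delta_pos": [0.0082, 0.0015, 0.0055], "delta_rot": [0, 0, 0], "claw": 6}, {"delta_pos": [0.0168, 0.003, 0.0105], "delta_rot": [0, 0, 0], "claw": 6}, {"delta_pos": [0.0253, 0.0046, 0.0155], "delta_rot": [0, 0, 0], "claw": 6}, {"delta_pos": [0.0338, 0.0062, 0.0205], "delta_rot": [0, 0, 0], "claw": 6}, {"delta_pos": [0.0424, 0.0077, 0.0255], "delta_rot": [0, 0, 0], "claw": 6}, {"delta_pos": [0.0509, 0.0093, 0.0305], "delta_rot": [0, 0, 0], "claw": 6}, {"delta_pos": [0.0594, 0.0108, 0.0355], "delta_rot": [0, 0, 0], "claw": 6}, {"delta_pos": [0.0594, 0.0108, 0.0355], "delta_rot": [0, 0, 0], "claw": 6}, {"delta_pos": [0.0594, 0.0108, 0.0355], "delta_rot": [0, 0, 0], "claw": 6}]'

```text
time: 12.97
eef_pos: [0.5423, 0.0044, 0.0972]
tcp_rot: [-0.045, 0.497, 0.077, 0.863]
contact_force: [6.7, 0.1, -7.5]
opening: 0.154
```

```bash
python3 - <<'E'
from h import *
where()
E
```

```text
t 12.97 stone seat xyz mm [-55.3   0.1  34. ] F seat [ 2.  -1.1 -9.7] rot err [ 0.002 -0.002 -0.002] open 13.2
```

Request:
play_rows --targets '[{"delta_pos": [0.003, 0.0005, 0.001], "delta_rot": [0, 0, 0], "claw": 6}, {"delta_pos": [0.0056, 0.001, 0.0026], "delta_rot": [0, 0, 0], "claw": 6}, {"delta_pos": [0.0062, 0.0011, 0.003], "delta_rot": [0, 0, 0], "claw": 6}, {"delta_pos": [0.0062, 0.0011, 0.003], "delta_rot": [0, 0, 0], "claw": 6}]'

```text
time: 13.3
eef_pos: [0.5441, 0.0049, 0.0979]
tcp_rot: [-0.046, 0.501, 0.078, 0.86]
contact_force: [-31.0, -11.6, 16.1]
opening: 0.155
```

```bash
python3 - <<'E'
from h import *
where()
E
```

```text
t 13.3 stone seat xyz mm [-53.4   0.3  33.6] F seat [-20.1  -5.9  30.2] rot err [-0.002  0.008  0.   ] open 13.2
```

Request:
play_rows --targets '[{"delta_pos": [-0.0005, 0, 0.0008], "delta_rot": [0, 0, 0], "claw": 6}, {"delta_pos": [0.001, 0.0003, 0.0025], "delta_rot": [0, 0, 0], "claw": 6}, {"delta_pos": [0.0025, 0.0005, 0.0035], "delta_rot": [0, 0, 0], "claw": 6}, {"delta_pos": [0.0025, 0.0005, 0.0035], "delta_rot": [0, 0, 0], "claw": 6}]'

```text
time: 13.63
eef_pos: [0.5436, 0.0048, 0.098]
tcp_rot: [-0.046, 0.504, 0.078, 0.859]
contact_force: [-6.5, -7.0, -5.9]
opening: 0.154
```

```bash
python3 - <<'E'
from h import *
where()
E
```

```text
t 13.63 stone seat xyz mm [-53.7   0.3  34. ] F seat [-9.6 -5.7 -1.3] rot err [-0.002  0.015  0.001] open 13.2
```

It stops at the same place twice. Release, back off and check by measurement.

Request:
play_rows --targets '[{"delta_pos": [0, 0, 0], "delta_rot": [0, 0, 0], "claw": 30}, {"delta_pos": [0, 0, 0], "delta_rot": [0, 0, 0], "claw": 50}, {"delta_pos": [0, 0, 0], "delta_rot": [0, 0, 0], "claw": 50}, {"delta_pos": [0, 0, 0], "delta_rot": [0, 0, 0], "claw": 50}, {"delta_pos": [-0.01, -0.0018, 0.0175], "delta_rot": [0, -0.005, 0], "claw": 50}, {"delta_pos": [-0.025, -0.0046, 0.0436], "delta_rot": [0, -0.005, 0], "claw": 50}, {"delta_pos": [-0.045, -0.008, 0.078], "delta_rot": [0, -0.005, 0], "claw": 50}, {"delta_pos": [-0.06, -0.011, 0.1], "delta_rot": [0, -0.005, 0], "claw": 50}, {"delta_pos": [-0.07, -0.012, 0.1], "delta_rot": [0, -0.005, 0], "claw": 50}, {"delta_pos": [-0.07, -0.012, 0.1], "delta_rot": [0, -0.005, 0], "claw": 50}]'

```text
time: 14.47
eef_pos: [0.4739, -0.0076, 0.2011]
tcp_rot: [-0.048, 0.495, 0.077, 0.864]
contact_force: [0.3, 0.6, -0.0]
opening: 0.587
```

```bash
python3 - <<'E'
from h import *
where();c=ctrl.calibration("wrist");i=ctrl.read_camera("wrist");cv2.imwrite("pics/w11.png",i)
S0=S1-.0012*Z
for n,P in dict(gripDown=(-66,0,50),gripUp=(-38,0,50),brDown=(-66,25,23),brUp=(-38,25,23),stUpL=(70,-20,14),stUpR=(70,20,14)).items():print(n,np.round(proj(c,S0+np.c_[X,Y,Z]@P/1e3),1))
g=i.mean(2)
print("col 318 (grip)",[(y,int(g[y,312:325].mean())) for y in range(150,300,4)])
print("col 350 (bridge)",[(y,int(g[y,338:346].mean())) for y in range(150,300,4)])
print("stone col 318",[(y,int(g[y,312:325].mean())) for y in range(350,420,3)])
for y in(300,330,360,380):
    print(y,g[y,270:370:3].astype(int).tolist())
E
```

```text
t 14.47 stone seat xyz mm [-63.4   0.6 158.6] F seat [ 0.3  0.6 -0.2] rot err [-0.005 -0.006 -0.005] open 50.1
gripDown [318.2 233.1]
gripUp [318.  267.9]
brDown [349.2 222.9]
brUp [348.1 255. ]
stUpL [297.  355.3]
stUpR [338.5 355.6]
col 318 (grip) [(150, 104), (154, 104), (158, 103), (162, 103), (166, 103), (170, 103), (174, 102), (178, 102), (182, 102), (186, 102), (190, 97), (194, 59), (198, 72), (202, 72), (206, 60), (210, 54), (214, 65), (218, 80), (222, 55), (226, 27), (230, 28), (234, 32), (238, 36), (242, 36), (246, 36), (250, 36), (254, 36), (258, 37), (262, 35), (266, 124), (270, 140), (274, 141), (278, 141), (282, 137), (286, 136), (290, 136), (294, 140), (298, 144)]
col 350 (bridge) [(150, 92), (154, 92), (158, 93), (162, 93), (166, 93), (170, 93), (174, 93), (178, 93), (182, 94), (186, 63), (190, 57), (194, 56), (198, 52), (202, 57), (206, 56), (210, 52), (214, 54), (218, 62), (222, 95), (226, 153), (230, 151), (234, 150), (238, 149), (242, 153), (246, 155), (250, 155), (254, 106), (258, 82), (262, 83), (266, 83), (270, 82), (274, 81), (278, 81), (282, 79), (286, 77), (
[... 239 characters left out ...]
, 89), (404, 93), (407, 137), (410, 170), (413, 102), (416, 94), (419, 91)]
300 [183, 183, 184, 182, 183, 164, 93, 92, 60, 135, 145, 146, 144, 143, 142, 142, 145, 148, 150, 147, 146, 144, 144, 91, 62, 65, 90, 181, 187, 187, 187, 186, 186, 186]
330 [163, 157, 151, 146, 138, 106, 71, 57, 59, 137, 154, 152, 153, 154, 155, 154, 153, 154, 153, 154, 154, 151, 149, 64, 66, 80, 91, 95, 95, 94, 94, 92, 92, 90]
360 [91, 90, 90, 90, 90, 89, 76, 56, 55, 22, 21, 22, 22, 23, 21, 20, 23, 22, 22, 23, 23, 22, 22, 40, 80, 81, 107, 156, 156, 156, 155, 156, 154, 156]
380 [158, 152, 148, 140, 133, 126, 61, 35, 35, 35, 35, 34, 38, 34, 34, 36, 36, 35, 34, 37, 37, 35, 36, 35, 34, 35, 91, 95, 94, 93, 94, 94, 94, 93]
```

Keeper bridge edges are at rows 222.5 and 254 (222.9 and 255.0 predicted for home), and the stone's upper end is at row 353.5 (355.4). I'll check the bystanders quickly, then hand in.

```bash
python3 - <<'E'
from h import *
a=cv2.imread("pics/top0.png");b=ctrl.read_camera("top")
for n,(x,y) in dict(shaker=(328,196),bowl=(274,194),mug=(361,150)).items():
    t=a[y-22:y+22,x-24:x+24];w=b[y-34:y+34,x-36:x+36];r=cv2.matchTemplate(w,t,cv2.TM_CCOEFF_NORMED);_,v,_,l=cv2.minMaxLoc(r);print(n,round(v,3),(l[0]-12,l[1]-12))
where();ctrl.sign_off()
E
```

```text
shaker 0.989 (0, 0)
bowl 0.992 (0, 0)
mug 0.994 (0, 0)
t 14.57 stone seat xyz mm [-64.9   1.  156.4] F seat [-0.6  0.1  0.4] rot err [-0.003 -0.002 -0.003] open 49.9
the job is handed in; nothing more can be done
```

The stone is loaded in the holder and the keeper is slid home over its lower end. I handed the job in at 14.6 s with the gripper clear of everything. No verdict was reported.

**How it was done:** I found the holder and stone in the images, gripped the stone and carried it over the lip. The stone's end pushed the spring block back. I then lowered it to a firm floor contact of 38 N, let go, and slid the keeper by its grip until it stopped.

**Last checks:**
- **Stone:** right after release, its edges were within about 1 px of where the seat predicts, which is about 1 mm. After the keeper was closed, its upper end read about 2 px (1.7 mm) low, within the 5 mm allowed.
- **Keeper:** its bridge edges were about 1 mm from the home position. By the arm's readings it stopped about 72 mm up the slope and would go no further on a second push. That is 3 mm short of 75, so it disagrees slightly with the picture, but both are within the 6 mm allowed.
- **Bystanders:** the salt shaker, bowl and mug show no shift in the top view.

**What disagreed:**
- **Fingertips:** they sat about 35 mm farther back than the stated overhang. My first grasp closed in the air above the stone, and I corrected the depth from the pictures.
- **Height:** a 5 mm height correction I added for the seat proved about 4 mm too much when the stone touched the floor.
- **Pictures:** the limit of 12 was used up before the end, so the final keeper and stone checks are pixel measurements I did not view.

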